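# Set out pipe offcuts on the earthed bar by diameter

### The arm

A 6-joint arm with a two-finger parallel gripper is mounted at the origin on the work surface. World frame = base frame: x ahead of the robot, y to its left, z up, the work surface at z = 0. Lengths are in m, angles in rad, forces in N, time in s.
With the tool pointing down it reaches from about 0.35 to 0.85 m from the base axis. Payload 8.1 kg.
Tool frame: the origin (TCP) lies on the mounting face of the last link; the fingertips stand 186 mm ahead of it and the grasp point (between the pads) lies 167 mm ahead of it; z points along the fingers, y is the line along which they close (so a half turn about z gives the same grasp; the last joint's range is limited). The gripper opens to 93 mm and grips with 3 to 60 N. Pads are 15 mm wide; open, the fingers measure 128 mm over their backs; the gripper's body (75 mm by 188 mm) begins 65 mm behind the grasp point.
Start: joints at [-1.306, 0.13, 1.488, -0, 1.523, -0.085], TCP at [0.206, -0.564, 0.405] pointing down, gripper open.
Joint ranges: [-2.96, 2.96], [-0.89, 2.26], [0.02, 2.5], [-1.34, 4.48], [0, 2.73], [-2.66, 2.66]. Speed limits (rad/s): [2.39, 2.39, 2.79, 3.14, 3.14, 3.14].

### API

Orientations are given as a rotation vector (axis times angle).
In Python, from plant import read_state, read_camera, camera_params, close_job gives the robot as it stands. The module is installed in compiled form; this text tells all that it offers.
- The arm moves only by the tool servo_tool, never from a script. Its argument "increments" is a list of rows, each an object with "slide": the shift along the tool's x, y, z in mm, a list of three; "dr": the turn, a rotation vector about the tool's x, y, z in rad, a list of three; "jaw": the closure, from 0 (fully open) to 1 (shut). In form: [{"slide": [x, y, z], "dr": [ax, ay, az], "jaw": jaw}, ...]. A call has 1 to 20 rows; each row is the pose to reach, as a shift and turn from the pose commanded when the call began, along the tool's axes at that moment; what a row does not reach only later rows make up. A row lasts 1/10 s, in which the tool goes at most 50 mm and 8.59 degrees, less where a joint would pass 70% of its speed; a pose out of reach is approached as far as the arm can. A call with a gripper value outside its range is refused whole. The fingers move at their own pace and stop on an object; "force" is the grip in N (left out, the last holds). Time passes only in rows, so rows that repeat a pose let the fingers close. It gives the time, the measured TCP pose, the force, the opening and the grip force at its end, in the units of the state.
- read_state(): the state, without advancing time (a new reading comes with each control period).
- read_camera(name): name is "side" or "top" or "wrist"; returns (picture, depth): 384x512x3 uint8, red, green, blue; 384x512 float32, m along the optical axis (not along the pixel's ray), 0 where there is no reading.
- camera_params(name): a dict with "fx", "fy", "cx", "cy" (pixels), "rvec" (rotation vector, rad) and "tvec" (3), from world to camera coordinates, as OpenCV has them. Camera axes: x right, y down, z forward; pixel columns grow to the right and rows downward; lengths in m; the calibration is good to about 2 mm. A picture is of the moment at which its call begins: read the wrist's pose just before it. camera_params takes no time and is no camera call; for the wrist camera it gives the pose at the moment of the call.
- close_job(): hands the job in; it is judged then, once.
The state is a dict: "t": time; "q": joint angles; "dq": joint speeds; "joint_torque": joint torques, N m; "tool_pos": TCP position; "orientation": TCP orientation; "force": force on the tool from outside, world axes, zero at the start; "wrist_torque": the same for the moment, N m; "opening": finger opening in m; "gripper_force": force on a finger pad.
Only numpy, scipy, OpenCV 4.12 (cv2) and the standard library are available. Lean on these libraries where they do the work, as an engineer would, in place of code of your own. Each camera call takes 0.05 s, during which the arm holds its last target. There are 200 camera calls.

### The job

Set the four round pipe offcuts out on the earthed bar for welding, one slipped over each of its four pins so that it stands upright on the bar, in order of thickness: the thickest on the pin next to the brass earth clamp, then each one thinner than the one before, with the thinnest at the far end by the electrode-holder rest. That way the welder only has to step the current down along the row.

Things in the scene. Friction and masses are not known exactly. Their poses are not given: they have to be found in the camera images.
- pipe_60: The thickest of four plain grey steel pipe offcuts, a round tube open at both ends and standing upright on the table: outside diameter 60.3 mm, wall 8 mm (bore 44 mm), 70 mm long, about 0.7 kg. Origin: centre of its lower end; z along the pipe, up. It can be turned about z any way.
- pipe_51: The second thickest pipe offcut: outside diameter 51 mm, wall 6.3 mm (bore 38 mm), 70 mm long, about 0.5 kg. Standing on the table; origin and axes as for the others: centre of its lower end, z up along the pipe.
- pipe_42: The third pipe offcut: outside diameter 42.4 mm, wall 5 mm (bore 32 mm), 70 mm long, about 0.3 kg. Standing on the table; origin: centre of its lower end, z up along the pipe.
- pipe_34: The thinnest pipe offcut: outside diameter 33.7 mm, wall 3.2 mm (bore 27 mm), 70 mm long, about 0.2 kg. Standing on the table; origin: centre of its lower end, z up along the pipe. (A square tube and a flange that also lie about are not part of the job.)
- pin_a: One of four identical upright steel pins, 11 mm thick and 30 mm tall with a tapered point, bolted in a straight row, about 70 to 90 mm apart, along the middle of the earthed bar. The bar is a fixed flat steel bar 80 mm wide and 490 mm long on feet, its top 30 mm above the table. Origin: foot of the pin, on the bar's top face (so 30 mm above the table), z up. The letter does not tell the pin's place in the row: that differs from start to start.
- pin_b: Another of the four identical pins in the row (see pin_a); origin at its foot on the bar's top face.
- pin_c: Another of the four identical pins in the row (see pin_a); origin at its foot on the bar's top face.
- pin_d: Another of the four identical pins in the row (see pin_a); origin at its foot on the bar's top face.
- earth_clamp: Brass C-shaped screw clamp fixed across one end of the bar, about 85 mm beyond the nearest pin and in line with the pins; it stands 70 mm above the bar's top and has a short steel tommy bar on top and a copper lug on the side away from the robot. It is at the left or the right end from start to start; at the other end is a dark steel fork, the electrode-holder rest, equally tall. Origin: on the bar's centre line at the height of the bar's top face.
There are look-alikes about, which are no part of the job. What is shaped like the pipe_51 but green is not meant.

How it is judged:
At the end, for the whole second after the job is handed in: Each pipe is over a pin (axis within 18 mm of it), upright within 0.06 rad, its foot on the bar (26 to 34 mm above the table), at rest. From the earth clamp outwards: 60, 51, 42, 34 mm pipe, at under 125, 125-205, 205-285 and 285-400 mm from the clamp ((horizontal distance between pipe_60 and pin_a below 0.018 m or horizontal distance between pipe_60 and pin_b below 0.018 m or horizontal distance between pipe_60 and pin_c below 0.018 m or horizontal distance between pipe_60 and pin_d below 0.018 m) and horizontal distance between pipe_60 and earth_clamp between 0 and 0.125 m and height (world z) of pipe_60 between 0.026 and 0.034 m and angle between each of pipe_60, pipe_51, pipe_42, pipe_34's own z axis and vertical below 0.06 rad and linear speed of each of pipe_60, pipe_51, pipe_42, pipe_34 below 0.02 m/s and angular speed of each of pipe_60, pipe_51, pipe_42, pipe_34 below 0.2 rad/s and (horizontal distance between pipe_51 and pin_a below 0.018 m or horizontal distance between pipe_51 and pin_b below 0.018 m or horizontal distance between pipe_51 and pin_c below 0.018 m or horizontal distance between pipe_51 and pin_d below 0.018 m) and horizontal distance between pipe_51 and earth_clamp between 0.125 and 0.205 m and height (world z) of pipe_51 between 0.026 and 0.034 m and (horizontal distance between pipe_42 and pin_a below 0.018 m or horizontal distance between pipe_42 and pin_b below 0.018 m or horizontal distance between pipe_42 and pin_c below 0.018 m or horizontal distance between pipe_42 and pin_d below 0.018 m) and horizontal distance between pipe_42 and earth_clamp between 0.205 and 0.285 m and height (world z) of pipe_42 between 0.026 and 0.034 m and (horizontal distance between pipe_34 and pin_a below 0.018 m or horizontal distance between pipe_34 and pin_b below 0.018 m or horizontal distance between pipe_34 and pin_c below 0.018 m or horizontal distance between pipe_34 and pin_d below 0.018 m) and horizontal distance between pipe_34 and earth_clamp between 0.285 and 0.4 m and height (world z) of pipe_34 between 0.026 and 0.034 m); the robot touches nothing.
It also fails if it takes over 90 s, if anything falls off the work surface, if the arm or the gripper's body presses on something with over 40 N, if the wrist force passes 120 N, or if a joint passes its speed limit or range.

## Working session

There is one attempt and no reset: what is moved stays moved. The work goes in short steps, Python scripts to look and compute and a tool call to move; the robot and the scene stay as the last step left them, time stands still between calls to the robot, and variables do not carry over. Pictures are saved under pics/ and viewed, at most 14 in all, crops included, and the job is handed in when it is done.

Besides the shell and the picture viewer there is one more tool, called after "Request:" by a JSON object that holds its "name" and its "arguments". servo_tool: Moves the arm, as the interface text tells. Its arguments: {"type":"object","properties":{"increments":{"type":"array"},"force":{"type":"number"}},"required":["increments"]}

```bash
mkdir -p pics; cat > h.py <<'E'
import numpy as np, cv2
from plant import *
def snap(n):
    p=camera_params(n); im,d=read_camera(n); np.savez('last_'+n,im=im,d=d,**p); return im,d,p
def world(d,p):
    v,u=np.mgrid[:d.shape[0],:d.shape[1]]
    c=np.stack([(u-p['cx'])/p['fx']*d,(v-p['cy'])/p['fy']*d,d],-1)
    R=cv2.Rodrigues(np.array(p['rvec'],float))[0]
    w=(c-np.array(p['tvec']))@R
    w[d==0]=np.nan; return w
E
python3 - <<'E'
from h import *
for n in ('top','side'):
    im,d,p=snap(n); cv2.imwrite(f'pics/{n}0.png',im[:,:,::-1]); print(n,p)
s=read_state(); print(s['t'],s['tool_pos'],s['orientation'],s['opening'])
E
```

```text
top {'fx': 468.3383817175713, 'fy': 468.3383817175713, 'cx': 259.4703133362666, 'cy': 193.88159128619924, 'rvec': array([ 2.16102044, -2.18598037,  0.12721831]), 'tvec': array([-0.03402411,  0.56703156,  1.49223372])}
side {'fx': 447.20684732806797, 'fy': 447.20684732806797, 'cx': 260.59088750395534, 'cy': 191.84445200521355, 'rvec': array([ 0.03459791, -2.86820278,  1.22028749]), 'tvec': array([0.55819794, 0.076154  , 1.16120433])}
0.1 [ 0.20558208 -0.56346119  0.40377666] [-3.09200826e+00 -5.46356475e-01  2.45038325e-04] 0.09304321853968082
```

View pics/top0.png

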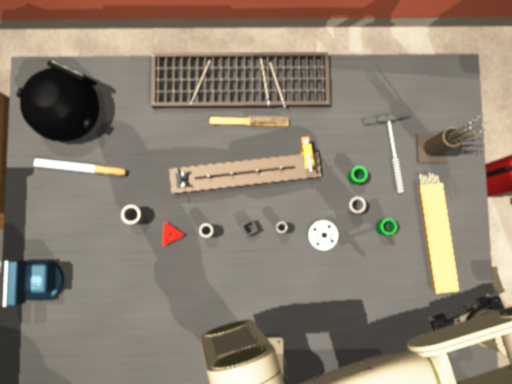

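View pics/side0.png

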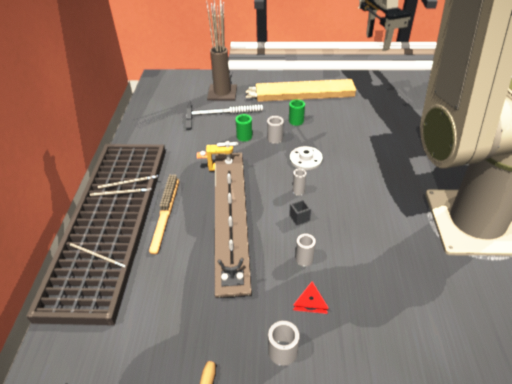

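The top view shows grey pipes at about (131,214), (207,230), (282,227) and (358,205). The clamp is at (307,155) and the fork at (182,178), with the pins in a row between them. Next I measure these with depth.

```bash
python3 - <<'E'
from h import *
L=np.load('last_top.npz'); w=world(L['d'],L); im=L['im']; p=L
R=cv2.Rodrigues(p['rvec'])[0]
def ray(u,v,z):
    r=R.T@np.array([(u-p['cx'])/p['fx'],(v-p['cy'])/p['fy'],1]); c=-R.T@p['tvec']; return c+r*(z-c[2])/r[2]
print('table z',np.nanmedian(w[300:310,100:180,2]))
for u,v in [(131,214),(207,230),(282,227),(358,205),(359,175),(388,227)]:
    s=w[v-20:v+21,u-20:u+21].reshape(-1,3); s=s[(s[:,2]>.06)&(s[:,2]<.085)]
    (c,r)=cv2.minEnclosingCircle(s[:,:2].astype(np.float32)); 
    print((u,v),len(s),np.median(s[:,2]).round(4),np.round(c,4),'OD',round(2000*r,1))
b=w[130:210,160:330].reshape(-1,3); m=(b[:,2]>.025)&(b[:,2]<.034); q=b[m,:2].astype(np.float32)
print('bar',cv2.minAreaRect(q),np.median(b[m,2]))
sub=w[130:210,160:330]; msk=((sub[...,2]>.040)).astype(np.uint8)
n,lab,st,ce=cv2.connectedComponentsWithStats(msk,connectivity=8)
for i in range(1,n):
    if st[i,4]>1:
        k=sub[lab==i]; print(st[i,4],(ce[i]+[160,130]).round(1),np.nanmean(k,0).round(4),np.nanmax(k[:,2]).round(4))
# crop
cv2.imwrite('pics/bar.png',cv2.resize(im[130:210,160:330,::-1],None,fx=4.5,fy=4.5,interpolation=cv2.INTER_CUBIC))
E
```

```text
table z 0.001141676720142958
(131, 214) 157 0.0696 [0.5047 0.3654] OD 61.5
(207, 230) 67 0.0701 [0.4521 0.1297] OD 42.4
(282, 227) 31 0.0697 [ 0.4589 -0.1069] OD 33.1
(358, 205) 103 0.0703 [ 0.5267 -0.3488] OD 52.2
(359, 175) 105 0.0697 [ 0.6245 -0.3573] OD 51.7
(388, 227) 103 0.07 [ 0.4572 -0.445 ] OD 52.1
bar ((0.645595133304596, 0.007326111197471619), (0.09477175772190094, 0.49008908867836), 6.101266384124756) 0.030190797521602378
261 [307.3 152.8] [ 0.6903 -0.1928  0.0835] 0.1048
10 [280.5 167. ] [ 0.6499 -0.1088  0.0566] 0.0626
54 [180.1 176.7] [0.6192 0.21   0.0749] 0.1021
11 [256.9 169.6] [ 0.6423 -0.0329  0.0553] 0.0669
12 [231.5 172.5] [0.6339 0.0487 0.0555] 0.0634
2 [183.5 173.5] [0.6341 0.2043 0.0428] 0.0429
12 [208.2 175.3] [0.6254 0.1232 0.0558] 0.0686
3 [187. 184.] [0.6    0.1931 0.0414] 0.0427
```

View pics/bar.png

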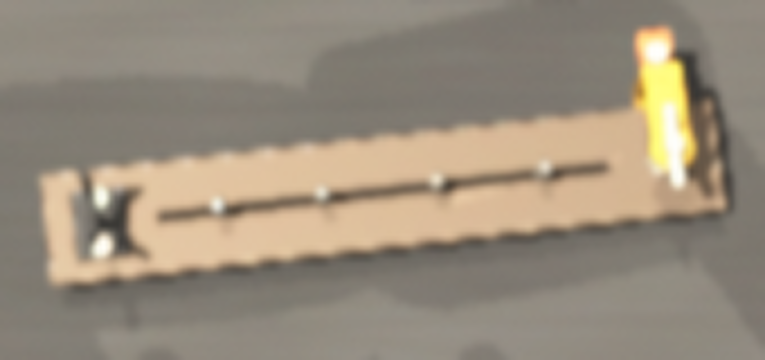

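The crop shows four pins in a line, the fork at the left end and the brass clamp at the right. I cross-check the pins in the side view and work out the first move.

```bash
cat >> h.py <<'E'
from scipy.spatial.transform import Rotation as Ro
PHI=1.676
def delta(x,y,z,phi=PHI):
    s=read_state(); R=Ro.from_rotvec(s['orientation'])
    T=Ro.from_matrix(np.array([[np.cos(phi),np.sin(phi),0],[np.sin(phi),-np.cos(phi),0],[0,0,-1]]).T)
    print('t',round(s['t'],2),'slide',(R.inv().apply(np.array([x,y,z])-s['tool_pos'])*1000).round(1),'dr',(R.inv()*T).as_rotvec().round(3),'F',np.round(s['force'],1),'open',round(s['opening'],4))
E
python3 - <<'E'
from h import *
L=np.load('last_side.npz'); w=world(L['d'],L)
for c in [(.650,-.109),(.642,-.033),(.634,.049),(.6255,.123)]:
    k=w[(np.hypot(w[...,0]-c[0],w[...,1]-c[1])<.015)&(w[...,2]>.04)]
    print(len(k),k.mean(0).round(4),k.min(0).round(4),k.max(0).round(4))
for c in [(.505,.365),(.452,.130),(.459,-.107),(.527,-.349)]:
    k=w[(np.hypot(w[...,0]-c[0],w[...,1]-c[1])<.04)&(w[...,2]>.062)]
    print(cv2.minEnclosingCircle(k[:,:2].astype(np.float32)))
delta(.527,-.349,.33); 
print(-cv2.Rodrigues(np.load('last_top.npz')['rvec'])[0].T@np.load('last_top.npz')['tvec'])
E
```

```text
24 [ 0.6487 -0.1051  0.0521] [ 0.6445 -0.1095  0.0407] [ 0.6533 -0.1006  0.0642]
27 [ 0.6401 -0.0275  0.0531] [ 0.6357 -0.0333  0.042 ] [ 0.6466 -0.0234  0.0646]
31 [0.6322 0.0537 0.0522] [0.627  0.0482 0.0413] [0.6377 0.0574 0.0621]
32 [0.6246 0.1283 0.0511] [0.6193 0.1228 0.0403] [0.6289 0.1332 0.0613]
((0.5028305053710938, 0.36746203899383545), 0.03077409230172634)
((0.44917821884155273, 0.13228344917297363), 0.021597066894173622)
((0.45682576298713684, -0.10456784814596176), 0.018194301053881645)
((0.526675820350647, -0.3472299575805664), 0.029076462611556053)
t 0.1 slide [375.4 -91.2  74. ] dr [-1.000e-03 -1.000e-03 -1.326e+00] F [-0.4  0.2  0.4] open 0.093
[ 0.40789472 -0.02075357  1.54357866]
```

Request:
{"name": "servo_tool", "arguments": {"increments": [{"slide": [375,-91,74],"dr": [0,0,-1.326],"jaw": 0.15},{"slide": [375,-91,74],"dr": [0,0,-1.326],"jaw": 0.15},{"slide": [375,-91,74],"dr": [0,0,-1.326],"jaw": 0.15},{"slide": [375,-91,74],"dr": [0,0,-1.326],"jaw": 0.15},{"slide": [375,-91,74],"dr": [0,0,-1.326],"jaw": 0.15},{"slide": [375,-91,74],"dr": [0,0,-1.326],"jaw": 0.15},{"slide": [375,-91,74],"dr": [0,0,-1.326],"jaw": 0.15},{"slide": [375,-91,74],"dr": [0,0,-1.326],"jaw": 0.15},{"slide": [375,-91,74],"dr": [0,0,-1.326],"jaw": 0.15},{"slide": [375,-91,74],"dr": [0,0,-1.326],"jaw": 0.15},{"slide": [375,-91,74],"dr": [0,0,-1.326],"jaw": 0.15},{"slide": [375,-91,74],"dr": [0,0,-1.326],"jaw": 0.15},{"slide": [375,-91,74],"dr": [0,0,-1.326],"jaw": 0.15},{"slide": [375,-91,74],"dr": [0,0,-1.326],"jaw": 0.15},{"slide": [375,-91,74],"dr": [0,0,-1.326],"jaw": 0.15},{"slide": [375,-91,74],"dr": [0,0,-1.326],"jaw": 0.15}], "force": 40}}

```text
t: 1.7
tool_pos: [0.5266, -0.3499, 0.3308]
orientation: [2.103, 2.334, 0.0]
force: [-0.9, -0.4, -0.5]
opening: 0.0793
gripper_force: 0.0
```

```bash
python3 - <<'E'
from h import *
im,d,p=snap('wrist'); cv2.imwrite('pics/w1.png',im[:,:,::-1])
w=world(d,p)
for c in [(.527,-.349)]:
    k=w[(np.hypot(w[...,0]-c[0],w[...,1]-c[1])<.04)&(w[...,2]>.064)&(w[...,2]<.076)]
    print(len(k),cv2.minEnclosingCircle(k[:,:2].astype(np.float32)))
delta(.527,-.348,.212)
E
```

```text
1111 ((0.5254781246185303, -0.3477218747138977), 0.025517459958791733)
t 1.75 slide [  1.8   0.6 118.8] dr [ 0.     0.    -0.001] F [-0.1  0.1  0.8] open 0.0793
```

View pics/w1.png

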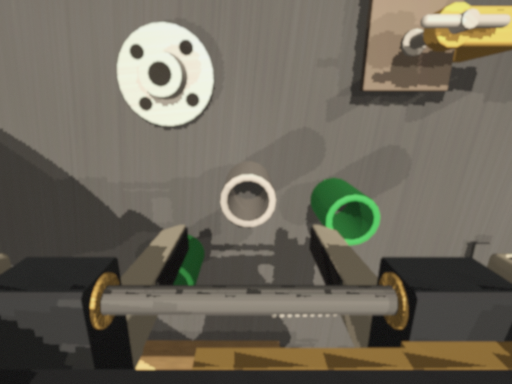

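The wrist view shows the grey pipe at (248,200) between the fingers, with the green decoy at (347,215) clear to the right. Descending and gripping.

Request:
{"name": "servo_tool", "arguments": {"increments": [{"slide": [2,0,40],"dr": [0,0,0],"jaw": 0.15},{"slide": [2,0,80],"dr": [0,0,0],"jaw": 0.15},{"slide": [2,0,105],"dr": [0,0,0],"jaw": 0.15},{"slide": [2,0,119],"dr": [0,0,0],"jaw": 0.15},{"slide": [2,0,119],"dr": [0,0,0],"jaw": 0.15},{"slide": [2,0,119],"dr": [0,0,0],"jaw": 0.6},{"slide": [2,0,119],"dr": [0,0,0],"jaw": 0.6},{"slide": [2,0,119],"dr": [0,0,0],"jaw": 0.6},{"slide": [2,0,119],"dr": [0,0,0],"jaw": 0.6},{"slide": [2,0,119],"dr": [0,0,0],"jaw": 0.6},{"slide": [2,0,119],"dr": [0,0,0],"jaw": 0.6},{"slide": [2,0,119],"dr": [0,0,0],"jaw": 0.6},{"slide": [2,0,100],"dr": [0,0,0],"jaw": 0.6},{"slide": [2,0,60],"dr": [0,0,0],"jaw": 0.6},{"slide": [2,0,20],"dr": [0,0,0],"jaw": 0.6},{"slide": [2,0,-10],"dr": [0,0,0],"jaw": 0.6},{"slide": [2,0,-10],"dr": [0,0,0],"jaw": 0.6}], "force": 40}}

```text
t: 3.45
tool_pos: [0.5277, -0.3486, 0.3465]
orientation: [2.096, 2.328, 0.001]
force: [1.3, -0.8, -4.5]
opening: 0.0517
gripper_force: 40.0
```

```bash
python3 -c "
from h import *
delta(.6415,-.031,.340)"
```

```text
t 3.45 slide [303.9 146.4   5.5] dr [ 0.007  0.006 -0.   ] F [ 1.3 -0.8 -4.5] open 0.0517
```

Request:
{"name": "servo_tool", "arguments": {"increments": [{"slide": [304,146,0],"dr": [0,0,0],"jaw": 0.6},{"slide": [304,146,0],"dr": [0,0,0],"jaw": 0.6},{"slide": [304,146,0],"dr": [0,0,0],"jaw": 0.6},{"slide": [304,146,0],"dr": [0,0,0],"jaw": 0.6},{"slide": [304,146,0],"dr": [0,0,0],"jaw": 0.6},{"slide": [304,146,0],"dr": [0,0,0],"jaw": 0.6},{"slide": [304,146,0],"dr": [0,0,0],"jaw": 0.6},{"slide": [304,146,0],"dr": [0,0,0],"jaw": 0.6},{"slide": [304,146,0],"dr": [0,0,0],"jaw": 0.6},{"slide": [304,146,0],"dr": [0,0,0],"jaw": 0.6},{"slide": [304,146,0],"dr": [0,0,0],"jaw": 0.6},{"slide": [304,146,0],"dr": [0,0,0],"jaw": 0.6}]}}

```text
t: 4.65
tool_pos: [0.6396, -0.0313, 0.3404]
orientation: [-2.104, -2.333, 0.0]
force: [-0.9, 0.6, -5.4]
opening: 0.0512
gripper_force: 40.0
```

```bash
python3 - <<'E'
from h import *
im,d,p=snap('side'); cv2.imwrite('pics/s2.png',im[:,:,::-1])
w=world(d,p); s=read_state(); print(s['tool_pos'])
c=s['tool_pos'][:2]
k=w[(np.hypot(w[...,0]-c[0],w[...,1]-c[1])<.03)&(w[...,2]>.08)&(w[...,2]<.15)]
print('pipe low z',np.percentile(k[:,2],[0,1,5]).round(4))
delta(.6415,-.031,.242)
E
```

```text
[ 0.63966087 -0.03117219  0.34063241]
pipe low z [0.1262 0.1282 0.1303]
t 4.7 slide [-0.   1.9 98.6] dr [-0.     0.    -0.002] F [ 0.4 -0.3 -5.7] open 0.0512
```

View pics/s2.png

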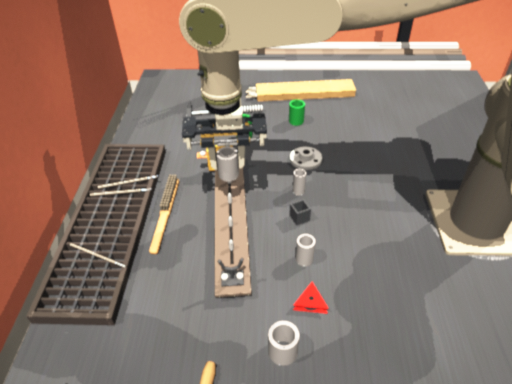

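The pipe hangs upright at (228,165), above the second pin. Lowering and releasing.

Request:
{"name": "servo_tool", "arguments": {"increments": [{"slide": [0,2,30],"dr": [0,0,0],"jaw": 0.6},{"slide": [0,2,55],"dr": [0,0,0],"jaw": 0.6},{"slide": [0,2,75],"dr": [0,0,0],"jaw": 0.6},{"slide": [0,2,88],"dr": [0,0,0],"jaw": 0.6},{"slide": [0,2,95],"dr": [0,0,0],"jaw": 0.6},{"slide": [0,2,98],"dr": [0,0,0],"jaw": 0.6},{"slide": [0,2,98],"dr": [0,0,0],"jaw": 0.6},{"slide": [0,2,98],"dr": [0,0,0],"jaw": 0.15},{"slide": [0,2,98],"dr": [0,0,0],"jaw": 0.15},{"slide": [0,2,98],"dr": [0,0,0],"jaw": 0.15},{"slide": [0,2,98],"dr": [0,0,0],"jaw": 0.15},{"slide": [0,2,98],"dr": [0,0,0],"jaw": 0.15},{"slide": [0,2,85],"dr": [0,0,0],"jaw": 0.15},{"slide": [0,2,50],"dr": [0,0,0],"jaw": 0.15},{"slide": [0,2,10],"dr": [0,0,0],"jaw": 0.15},{"slide": [0,2,0],"dr": [0,0,0],"jaw": 0.15},{"slide": [0,2,0],"dr": [0,0,0],"jaw": 0.15}]}}

```text
t: 6.4
tool_pos: [0.6428, -0.0299, 0.3449]
orientation: [2.098, 2.331, 0.006]
force: [0.1, -0.0, 0.4]
opening: 0.0792
gripper_force: 0.0
```

```bash
python3 -c "
from h import *
delta(.458,-.1058,.340)"
```

```text
t 6.4 slide [ -56.1 -191.8    3.8] dr [ 0.006  0.001 -0.   ] F [ 0.1 -0.   0.4] open 0.0792
```

Request:
{"name": "servo_tool", "arguments": {"increments": [{"slide": [-56,-192,0],"dr": [0,0,0],"jaw": 0.3},{"slide": [-56,-192,0],"dr": [0,0,0],"jaw": 0.3},{"slide": [-56,-192,0],"dr": [0,0,0],"jaw": 0.3},{"slide": [-56,-192,0],"dr": [0,0,0],"jaw": 0.3},{"slide": [-56,-192,0],"dr": [0,0,0],"jaw": 0.3},{"slide": [-56,-192,0],"dr": [0,0,0],"jaw": 0.3},{"slide": [-56,-192,0],"dr": [0,0,0],"jaw": 0.3},{"slide": [-56,-192,0],"dr": [0,0,0],"jaw": 0.3}]}}

```text
t: 7.2
tool_pos: [0.4577, -0.1054, 0.3407]
orientation: [-2.101, -2.336, -0.0]
force: [-0.8, -0.1, 0.7]
opening: 0.0654
gripper_force: 0.0
```

```bash
cat >> h.py <<'E'
def pipe(c,n='wrist',zt=.07,r=.042):
    im,d,p=snap(n); w=world(d,p)
    k=w[(np.hypot(w[...,0]-c[0],w[...,1]-c[1])<r)&(abs(w[...,2]-zt)<.006)]
    (x,y),r=cv2.minEnclosingCircle(k[:,:2].astype(np.float32)); print(n,len(k),'xy',round(x,4),round(y,4),'OD',round(2000*r,1),'z',np.median(k[:,2]).round(4)); return x,y
E
python3 - <<'E'
from h import *
x,y=pipe((.458,-.106)); delta(x,y,.212)
print(pipe((.6415,-.031),'side',.1),pipe((.6415,-.031),'top',.1))
E
```

```text
wrist 419 xy 0.4571 -0.1062 OD 34.0 z 0.0696
t 7.25 slide [ -0.8  -0.7 128.7] dr [-0.    -0.     0.001] F [-0.2  0.3 -0.1] open 0.0647
side 154 xy 0.6416 -0.0278 OD 53.8 z 0.0998
top 87 xy 0.644 -0.03 OD 52.4 z 0.1003
(0.6416453123092651, -0.027828074991703033) (0.6440340280532837, -0.030011840164661407)
```

Pipe 51 is seated, with its top at 0.100 m. Now pipe 34.

Request:
{"name": "servo_tool", "arguments": {"increments": [{"slide": [-1,-1,40],"dr": [0,0,0],"jaw": 0.3},{"slide": [-1,-1,80],"dr": [0,0,0],"jaw": 0.3},{"slide": [-1,-1,110],"dr": [0,0,0],"jaw": 0.3},{"slide": [-1,-1,129],"dr": [0,0,0],"jaw": 0.3},{"slide": [-1,-1,129],"dr": [0,0,0],"jaw": 0.3},{"slide": [-1,-1,129],"dr": [0,0,0],"jaw": 0.8},{"slide": [-1,-1,129],"dr": [0,0,0],"jaw": 0.8},{"slide": [-1,-1,129],"dr": [0,0,0],"jaw": 0.8},{"slide": [-1,-1,129],"dr": [0,0,0],"jaw": 0.8},{"slide": [-1,-1,129],"dr": [0,0,0],"jaw": 0.8},{"slide": [-1,-1,129],"dr": [0,0,0],"jaw": 0.8},{"slide": [-1,-1,129],"dr": [0,0,0],"jaw": 0.8},{"slide": [-1,-1,110],"dr": [0,0,0],"jaw": 0.8},{"slide": [-1,-1,70],"dr": [0,0,0],"jaw": 0.8},{"slide": [-1,-1,30],"dr": [0,0,0],"jaw": 0.8},{"slide": [-1,-1,0],"dr": [0,0,0],"jaw": 0.8},{"slide": [-1,-1,0],"dr": [0,0,0],"jaw": 0.8},{"slide": [-1,-1,0],"dr": [0,0,0],"jaw": 0.8}], "force": 30}}

```text
t: 9.15
tool_pos: [0.4559, -0.1068, 0.3407]
orientation: [2.101, 2.334, 0.0]
force: [-0.0, -1.0, -2.6]
opening: 0.0338
gripper_force: 30.0
```

```bash
python3 -c "
from h import *
delta(.6255,.1245,.340)"
```

```text
t 9.15 slide [212.2 192.9   0.8] dr [ 0.001  0.    -0.   ] F [-0.  -1.  -2.6] open 0.0338
```

Request:
{"name": "servo_tool", "arguments": {"increments": [{"slide": [212,193,0],"dr": [0,0,0],"jaw": 0.8},{"slide": [212,193,0],"dr": [0,0,0],"jaw": 0.8},{"slide": [212,193,0],"dr": [0,0,0],"jaw": 0.8},{"slide": [212,193,0],"dr": [0,0,0],"jaw": 0.8},{"slide": [212,193,0],"dr": [0,0,0],"jaw": 0.8},{"slide": [212,193,0],"dr": [0,0,0],"jaw": 0.8},{"slide": [212,193,0],"dr": [0,0,0],"jaw": 0.8},{"slide": [212,193,0],"dr": [0,0,0],"jaw": 0.8},{"slide": [212,193,0],"dr": [0,0,0],"jaw": 0.8},{"slide": [212,193,0],"dr": [0,0,0],"jaw": 0.8},{"slide": [212,193,0],"dr": [0,0,0],"jaw": 0.8}]}}

```text
t: 10.25
tool_pos: [0.6253, 0.1233, 0.3408]
orientation: [-2.103, -2.334, 0.0]
force: [0.3, 0.1, -2.0]
opening: 0.0337
gripper_force: 30.0
```

```bash
python3 - <<'E'
from h import *
im,d,p=snap('side'); cv2.imwrite('pics/s3.png',cv2.resize(im[120:300,150:330,::-1],None,fx=3,fy=3))
w=world(d,p); s=read_state(); c=s['tool_pos'][:2]
k=w[(np.hypot(w[...,0]-c[0],w[...,1]-c[1])<.03)&(w[...,2]>.08)&(w[...,2]<.17)]
print('pipe',k.mean(0),k.min(0),k.max(0))
delta(.6255,.1245,.242)
E
```

```text
pipe [0.62381773 0.13589517 0.15270241] [0.59683592 0.12031491 0.12895621] [0.65123292 0.14299644 0.16996641]
t 10.3 slide [ 1.1  0.2 99. ] dr [ 0.     0.    -0.001] F [-0.4 -0.1 -1. ] open 0.0337
```

View pics/s3.png

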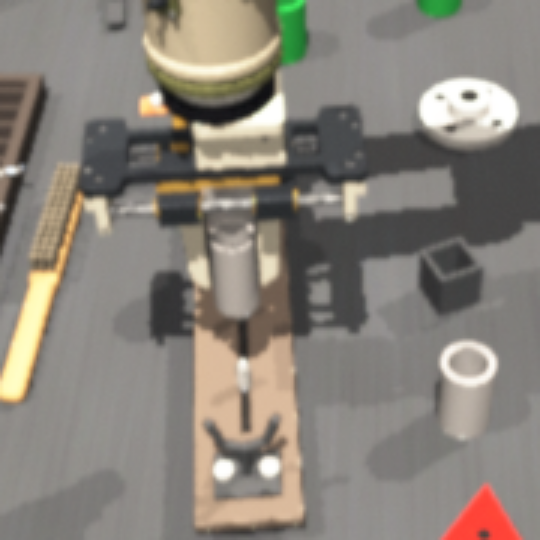

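The pipe hangs upright in line with the far pin (crop about (242,375)). Lowering and releasing.

Request:
{"name": "servo_tool", "arguments": {"increments": [{"slide": [1,0,30],"dr": [0,0,0],"jaw": 0.8},{"slide": [1,0,55],"dr": [0,0,0],"jaw": 0.8},{"slide": [1,0,75],"dr": [0,0,0],"jaw": 0.8},{"slide": [1,0,88],"dr": [0,0,0],"jaw": 0.8},{"slide": [1,0,95],"dr": [0,0,0],"jaw": 0.8},{"slide": [1,0,98],"dr": [0,0,0],"jaw": 0.8},{"slide": [1,0,98],"dr": [0,0,0],"jaw": 0.8},{"slide": [1,0,98],"dr": [0,0,0],"jaw": 0.35},{"slide": [1,0,98],"dr": [0,0,0],"jaw": 0.35},{"slide": [1,0,98],"dr": [0,0,0],"jaw": 0.35},{"slide": [1,0,98],"dr": [0,0,0],"jaw": 0.35},{"slide": [1,0,98],"dr": [0,0,0],"jaw": 0.35},{"slide": [1,0,85],"dr": [0,0,0],"jaw": 0.35},{"slide": [1,0,50],"dr": [0,0,0],"jaw": 0.35},{"slide": [1,0,10],"dr": [0,0,0],"jaw": 0.25},{"slide": [1,0,0],"dr": [0,0,0],"jaw": 0.25},{"slide": [1,0,0],"dr": [0,0,0],"jaw": 0.25},{"slide": [1,0,0],"dr": [0,0,0],"jaw": 0.25}]}}

```text
t: 12.1
tool_pos: [0.6253, 0.1253, 0.3402]
orientation: [-2.102, -2.335, 0.001]
force: [1.1, 0.5, 0.1]
opening: 0.0695
gripper_force: 0.0
```

```bash
python3 -c "
from h import *
delta(.451,.131,.340)"
```

```text
t 12.1 slide [  24.  -172.7    0.3] dr [-0.001  0.    -0.   ] F [1.1 0.5 0.1] open 0.0695
```

Request:
{"name": "servo_tool", "arguments": {"increments": [{"slide": [24,-173,0],"dr": [0,0,0],"jaw": 0.25},{"slide": [24,-173,0],"dr": [0,0,0],"jaw": 0.25},{"slide": [24,-173,0],"dr": [0,0,0],"jaw": 0.25},{"slide": [24,-173,0],"dr": [0,0,0],"jaw": 0.25},{"slide": [24,-173,0],"dr": [0,0,0],"jaw": 0.25},{"slide": [24,-173,0],"dr": [0,0,0],"jaw": 0.25},{"slide": [24,-173,0],"dr": [0,0,0],"jaw": 0.25},{"slide": [24,-173,0],"dr": [0,0,0],"jaw": 0.25}]}}

```text
t: 12.9
tool_pos: [0.4517, 0.1309, 0.3403]
orientation: [-2.102, -2.334, 0.001]
force: [0.2, 0.5, -0.1]
opening: 0.0693
gripper_force: 0.0
```

```bash
python3 - <<'E'
from h import *
x,y=pipe((.451,.131)); delta(x,y,.212)
pipe((.6255,.1245),'side',.1),pipe((.6255,.1245),'top',.1)
E
```

```text
wrist 711 xy 0.4503 0.1313 OD 42.2 z 0.0696
t 12.95 slide [  0.5  -1.3 128.4] dr [-0.001  0.    -0.001] F [-0.9 -0.4 -0. ] open 0.0694
side 94 xy 0.6248 0.1264 OD 38.8 z 0.0989
top 33 xy 0.6274 0.1248 OD 33.4 z 0.0986
```

Pipe 34 is seated. Now pipe 42.

Request:
{"name": "servo_tool", "arguments": {"increments": [{"slide": [0,-1,40],"dr": [0,0,0],"jaw": 0.25},{"slide": [0,-1,80],"dr": [0,0,0],"jaw": 0.25},{"slide": [0,-1,110],"dr": [0,0,0],"jaw": 0.25},{"slide": [0,-1,128],"dr": [0,0,0],"jaw": 0.25},{"slide": [0,-1,128],"dr": [0,0,0],"jaw": 0.25},{"slide": [0,-1,128],"dr": [0,0,0],"jaw": 0.7},{"slide": [0,-1,128],"dr": [0,0,0],"jaw": 0.7},{"slide": [0,-1,128],"dr": [0,0,0],"jaw": 0.7},{"slide": [0,-1,128],"dr": [0,0,0],"jaw": 0.7},{"slide": [0,-1,128],"dr": [0,0,0],"jaw": 0.7},{"slide": [0,-1,128],"dr": [0,0,0],"jaw": 0.7},{"slide": [0,-1,128],"dr": [0,0,0],"jaw": 0.7},{"slide": [0,-1,110],"dr": [0,0,0],"jaw": 0.7},{"slide": [0,-1,70],"dr": [0,0,0],"jaw": 0.7},{"slide": [0,-1,30],"dr": [0,0,0],"jaw": 0.7},{"slide": [0,-1,0],"dr": [0,0,0],"jaw": 0.7},{"slide": [0,-1,0],"dr": [0,0,0],"jaw": 0.7},{"slide": [0,-1,0],"dr": [0,0,0],"jaw": 0.7}], "force": 30}}

```text
t: 14.85
tool_pos: [0.4499, 0.1309, 0.3403]
orientation: [2.102, 2.335, 0.001]
force: [-0.9, 0.2, -3.9]
opening: 0.042
gripper_force: 30.0
```

```bash
python3 -c "
from h import *
delta(.6335,.050,.340)"
```

```text
t 14.85 slide [-99.7 174.1   0.4] dr [ 0.001 -0.    -0.   ] F [-0.9  0.2 -3.9] open 0.042
```

Request:
{"name": "servo_tool", "arguments": {"increments": [{"slide": [-100,174,0],"dr": [0,0,0],"jaw": 0.7},{"slide": [-100,174,0],"dr": [0,0,0],"jaw": 0.7},{"slide": [-100,174,0],"dr": [0,0,0],"jaw": 0.7},{"slide": [-100,174,0],"dr": [0,0,0],"jaw": 0.7},{"slide": [-100,174,0],"dr": [0,0,0],"jaw": 0.7},{"slide": [-100,174,0],"dr": [0,0,0],"jaw": 0.7},{"slide": [-100,174,0],"dr": [0,0,0],"jaw": 0.7},{"slide": [-100,174,0],"dr": [0,0,0],"jaw": 0.7}]}}

```text
t: 15.65
tool_pos: [0.6324, 0.0505, 0.3404]
orientation: [-2.1, -2.335, 0.001]
force: [0.3, -0.0, -3.6]
opening: 0.0424
gripper_force: 30.0
```

```bash
python3 -c "
from h import *
delta(.6335,.050,.242)"
```

```text
t 15.65 slide [-0.6  1.1 98.4] dr [-0.001 -0.     0.001] F [ 0.3 -0.  -3.6] open 0.0424
```

Request:
{"name": "servo_tool", "arguments": {"increments": [{"slide": [-1,1,30],"dr": [0,0,0],"jaw": 0.7},{"slide": [-1,1,55],"dr": [0,0,0],"jaw": 0.7},{"slide": [-1,1,75],"dr": [0,0,0],"jaw": 0.7},{"slide": [-1,1,88],"dr": [0,0,0],"jaw": 0.7},{"slide": [-1,1,95],"dr": [0,0,0],"jaw": 0.7},{"slide": [-1,1,98],"dr": [0,0,0],"jaw": 0.7},{"slide": [-1,1,98],"dr": [0,0,0],"jaw": 0.7},{"slide": [-1,1,98],"dr": [0,0,0],"jaw": 0.25},{"slide": [-1,1,98],"dr": [0,0,0],"jaw": 0.25},{"slide": [-1,1,98],"dr": [0,0,0],"jaw": 0.25},{"slide": [-1,1,98],"dr": [0,0,0],"jaw": 0.25},{"slide": [-1,1,98],"dr": [0,0,0],"jaw": 0.25},{"slide": [-1,1,85],"dr": [0,0,0],"jaw": 0.25},{"slide": [-1,1,50],"dr": [0,0,0],"jaw": 0.25},{"slide": [-1,1,10],"dr": [0,0,0],"jaw": 0.05},{"slide": [-1,1,0],"dr": [0,0,0],"jaw": 0.05},{"slide": [-1,1,0],"dr": [0,0,0],"jaw": 0.05},{"slide": [-1,1,0],"dr": [0,0,0],"jaw": 0.05}]}}

```text
t: 17.45
tool_pos: [0.6344, 0.0488, 0.3402]
orientation: [-2.102, -2.335, 0.001]
force: [-0.3, -0.6, -0.8]
opening: 0.088
gripper_force: 0.0
```

```bash
python3 -c "
from h import *
delta(.504,.366,.340)"
```

```text
t 17.45 slide [ 3.291e+02 -9.640e+01  3.000e-01] dr [-0.001 -0.    -0.   ] F [-0.3 -0.6 -0.8] open 0.088
```

Request:
{"name": "servo_tool", "arguments": {"increments": [{"slide": [329,-96,0],"dr": [0,0,0],"jaw": 0.05},{"slide": [329,-96,0],"dr": [0,0,0],"jaw": 0.05},{"slide": [329,-96,0],"dr": [0,0,0],"jaw": 0.05},{"slide": [329,-96,0],"dr": [0,0,0],"jaw": 0.05},{"slide": [329,-96,0],"dr": [0,0,0],"jaw": 0.05},{"slide": [329,-96,0],"dr": [0,0,0],"jaw": 0.05},{"slide": [329,-96,0],"dr": [0,0,0],"jaw": 0.05},{"slide": [329,-96,0],"dr": [0,0,0],"jaw": 0.05},{"slide": [329,-96,0],"dr": [0,0,0],"jaw": 0.05},{"slide": [329,-96,0],"dr": [0,0,0],"jaw": 0.05},{"slide": [329,-96,0],"dr": [0,0,0],"jaw": 0.05}]}}

```text
t: 18.55
tool_pos: [0.5052, 0.3646, 0.34]
orientation: [-2.104, -2.333, 0.002]
force: [0.5, 0.9, -0.2]
opening: 0.0883
gripper_force: 0.0
```

```bash
python3 - <<'E'
from h import *
x,y=pipe((.504,.366)); delta(x,y,.212)
pipe((.6335,.05),'side',.1,.035),pipe((.6335,.05),'top',.1,.035)
E
```

```text
wrist 1514 xy 0.5031 0.3669 OD 60.6 z 0.0698
t 18.6 slide [  2.7  -1.8 128.3] dr [-0.001  0.001 -0.002] F [-0.3  0.2  0.6] open 0.0883
side 119 xy 0.6327 0.0493 OD 45.6 z 0.0998
top 61 xy 0.6364 0.0471 OD 43.0 z 0.0996
```

Request:
{"name": "servo_tool", "arguments": {"increments": [{"slide": [2.5,-2,40],"dr": [0,0,0],"jaw": 0.05},{"slide": [2.5,-2,80],"dr": [0,0,0],"jaw": 0.05},{"slide": [2.5,-2,110],"dr": [0,0,0],"jaw": 0.05},{"slide": [2.5,-2,128],"dr": [0,0,0],"jaw": 0.05},{"slide": [2.5,-2,128],"dr": [0,0,0],"jaw": 0.05},{"slide": [2.5,-2,128],"dr": [0,0,0],"jaw": 0.5},{"slide": [2.5,-2,128],"dr": [0,0,0],"jaw": 0.5},{"slide": [2.5,-2,128],"dr": [0,0,0],"jaw": 0.5},{"slide": [2.5,-2,128],"dr": [0,0,0],"jaw": 0.5},{"slide": [2.5,-2,128],"dr": [0,0,0],"jaw": 0.5},{"slide": [2.5,-2,128],"dr": [0,0,0],"jaw": 0.5},{"slide": [2.5,-2,128],"dr": [0,0,0],"jaw": 0.5},{"slide": [2.5,-2,110],"dr": [0,0,0],"jaw": 0.5},{"slide": [2.5,-2,70],"dr": [0,0,0],"jaw": 0.5},{"slide": [2.5,-2,30],"dr": [0,0,0],"jaw": 0.5},{"slide": [2.5,-2,-10],"dr": [0,0,0],"jaw": 0.5},{"slide": [2.5,-2,-20],"dr": [0,0,0],"jaw": 0.5},{"slide": [2.5,-2,-20],"dr": [0,0,0],"jaw": 0.5}], "force": 50}}

```text
t: 20.5
tool_pos: [0.5026, 0.3685, 0.3616]
orientation: [2.101, 2.335, 0.004]
force: [-0.2, -0.1, -8.7]
opening: 0.0588
gripper_force: 49.7
```

```bash
python3 -c "
from h import *
delta(.53,-.108,.360);delta(.6495,-.108,.360)"
```

```text
t 20.5 slide [-476.7  -22.8    1.1] dr [ 0.002 -0.001 -0.   ] F [-0.2 -0.1 -8.7] open 0.0588
t 20.5 slide [-489.2   96.1    1.3] dr [ 0.002 -0.001 -0.   ] F [-0.2 -0.1 -8.7] open 0.0588
```

Request:
{"name": "servo_tool", "arguments": {"increments": [{"slide": [-477,-23,0],"dr": [0,0,0],"jaw": 0.5},{"slide": [-477,-23,0],"dr": [0,0,0],"jaw": 0.5},{"slide": [-477,-23,0],"dr": [0,0,0],"jaw": 0.5},{"slide": [-477,-23,0],"dr": [0,0,0],"jaw": 0.5},{"slide": [-477,-23,0],"dr": [0,0,0],"jaw": 0.5},{"slide": [-477,-23,0],"dr": [0,0,0],"jaw": 0.5},{"slide": [-477,-23,0],"dr": [0,0,0],"jaw": 0.5},{"slide": [-477,-23,0],"dr": [0,0,0],"jaw": 0.5},{"slide": [-477,-23,0],"dr": [0,0,0],"jaw": 0.5},{"slide": [-477,-23,0],"dr": [0,0,0],"jaw": 0.5},{"slide": [-489,20,0],"dr": [0,0,0],"jaw": 0.5},{"slide": [-489,60,0],"dr": [0,0,0],"jaw": 0.5},{"slide": [-489,96,0],"dr": [0,0,0],"jaw": 0.5},{"slide": [-489,96,0],"dr": [0,0,0],"jaw": 0.5},{"slide": [-489,96,0],"dr": [0,0,0],"jaw": 0.5},{"slide": [-489,96,0],"dr": [0,0,0],"jaw": 0.5}]}}

```text
t: 22.1
tool_pos: [0.6481, -0.1079, 0.3576]
orientation: [-2.099, -2.332, 0.004]
force: [-0.1, -0.2, -7.9]
opening: 0.0587
gripper_force: 49.7
```

```bash
python3 - <<'E'
from h import *
delta(.6495,-.108,.242)
im,d,p=snap('side'); cv2.imwrite('pics/s4.png',cv2.resize(im[70:310,130:340,::-1],None,fx=2.4,fy=2.4))
E
```

```text
t 22.1 slide [ -0.5   2.  115.6] dr [-0.005 -0.001 -0.   ] F [-0.1 -0.2 -7.9] open 0.0587
```

View pics/s4.png

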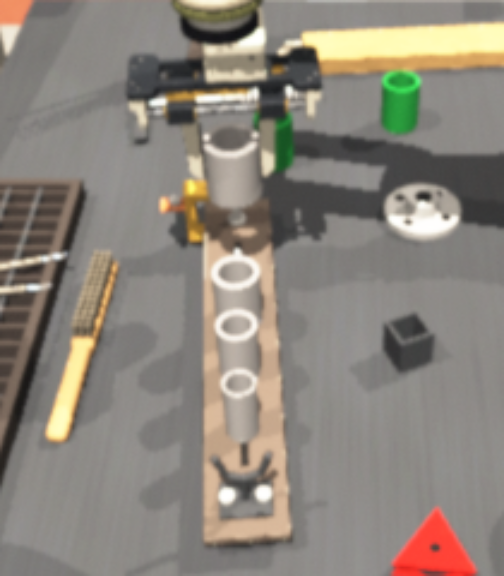

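Three pipes stand on their pins at crop (236,285), (237,335) and (238,400). The 60 mm pipe hangs over the pin next to the clamp.

Request:
{"name": "servo_tool", "arguments": {"increments": [{"slide": [0,1,40],"dr": [0,0,0],"jaw": 0.5},{"slide": [0,1,70],"dr": [0,0,0],"jaw": 0.5},{"slide": [0,1,92],"dr": [0,0,0],"jaw": 0.5},{"slide": [0,1,107],"dr": [0,0,0],"jaw": 0.5},{"slide": [0,1,115],"dr": [0,0,0],"jaw": 0.5},{"slide": [0,1,118],"dr": [0,0,0],"jaw": 0.5},{"slide": [0,1,118],"dr": [0,0,0],"jaw": 0.5},{"slide": [0,1,118],"dr": [0,0,0],"jaw": 0.05},{"slide": [0,1,118],"dr": [0,0,0],"jaw": 0.05},{"slide": [0,1,118],"dr": [0,0,0],"jaw": 0.05},{"slide": [0,1,118],"dr": [0,0,0],"jaw": 0.05},{"slide": [0,1,118],"dr": [0,0,0],"jaw": 0.05},{"slide": [0,1,105],"dr": [0,0,0],"jaw": 0.05},{"slide": [0,1,70],"dr": [0,0,0],"jaw": 0.05},{"slide": [0,1,30],"dr": [0,0,0],"jaw": 0.05},{"slide": [0,1,-10],"dr": [0,0,0],"jaw": 0.05},{"slide": [0,-49,-30],"dr": [0,0,0],"jaw": 0.05},{"slide": [0,-99,-30],"dr": [0,0,0],"jaw": 0.05},{"slide": [0,-149,-30],"dr": [0,0,0],"jaw": 0.05},{"slide": [0,-199,-30],"dr": [0,0,0],"jaw": 0.05}]}}

```text
t: 24.15
tool_pos: [0.453, -0.1284, 0.3918]
orientation: [2.1, 2.334, 0.001]
force: [-1.5, 0.3, 1.0]
opening: 0.0887
gripper_force: 0.0
```

Request:
{"name": "servo_tool", "arguments": {"increments": [{"slide": [0,0,0],"dr": [0,0,0],"jaw": 0.05},{"slide": [0,0,0],"dr": [0,0,0],"jaw": 0.05},{"slide": [0,0,0],"dr": [0,0,0],"jaw": 0.05},{"slide": [0,0,0],"dr": [0,0,0],"jaw": 0.05}]}}

```text
t: 24.55
tool_pos: [0.4559, -0.1286, 0.3915]
orientation: [2.101, 2.335, 0.001]
force: [0.4, -0.3, -0.4]
opening: 0.088
gripper_force: 0.0
```

```bash
python3 - <<'E'
from h import *
for c in [(.6495,-.108),(.6425,-.03),(.6345,.0485),(.626,.125)]: pipe(c,'side',.1,.034); pipe(c,'top',.1,.034)
L=np.load('last_side.npz'); cv2.imwrite('pics/s5.png',cv2.resize(L['im'][70:310,130:340,::-1],None,fx=2.4,fy=2.4))
s=read_state(); print(s['t'],s['tool_pos'],s['force'])
E
```

```text
side 183 xy 0.6511 -0.1086 OD 64.7 z 0.0998
top 132 xy 0.652 -0.111 OD 59.6 z 0.1001
side 151 xy 0.6406 -0.0289 OD 54.3 z 0.0998
top 91 xy 0.6443 -0.0306 OD 51.1 z 0.1002
side 116 xy 0.6345 0.05 OD 42.8 z 0.0994
top 63 xy 0.6363 0.0475 OD 42.6 z 0.0996
side 92 xy 0.6249 0.1268 OD 35.2 z 0.0995
top 35 xy 0.627 0.1247 OD 33.8 z 0.1007
24.95 [ 0.45496137 -0.12845138  0.3905403 ] [ 0.64584826 -0.21148731 -0.2023604 ]
```

View pics/s5.png

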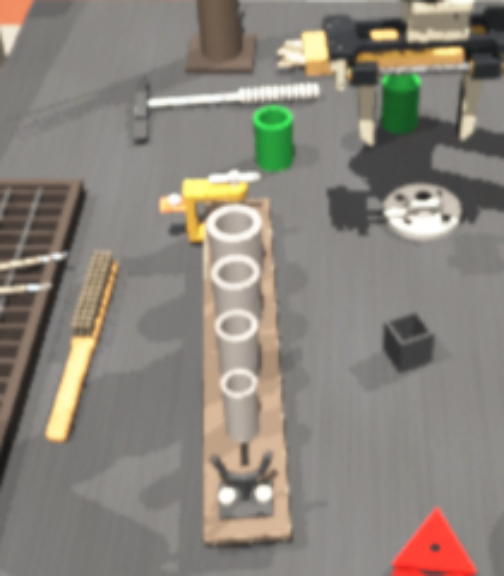

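All four pipes stand upright in order from the clamp, with their tops at about 0.100 m, and the arm is clear.

```bash
python3 -c "
from plant import close_job
print(close_job())"
```

```text
the job is handed in; nothing more can be done
None
```

The job is handed in: the 60, 51, 42 and 34 mm pipes stand upright on the four pins in that order from the earth clamp, all tops measured at 0.100 m ± 1 mm, the arm was clear, and it took about 25 s; the hand-in gave no verdict.

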